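# Clear the cup off the medicine cubby's lid, then hold the lid open

## Task

The nurse needs to reach into the cubby's medicine compartment, but a steel cup is standing on its lift-up lid: with the lid still shut, take the cup off and stand it upright in the recess of the coaster on the tray that fits its foot (not the one too small or the one too loose), and let go of it. Then lift the lid with your fingers, by its handle or front edge, and hold it open at 50 degrees; the lid falls shut by itself, so finish while still holding it there, steady. Do not tip the cup over, and leave the other coasters, the pill pot and the thermometer where they are.

Things in the scene. Friction and masses are not known exactly. Their poses are not given: they have to be found in the camera images.
- cubby: White laminate cubby, 280 deep (x) x 640 wide (y) x 140 mm high, fixed on the work surface. Origin: centre of its underside; its x axis points from its front to its back, y to its left as seen from the front, z up. Left part: lift-top medicine compartment under the lid. Right part: fixed top (140 mm up) carrying the tray, over an open bay with frosted sliding panes.
- lid (a joint): Opening angle of the cubby's lid (rad): 0 shut, grows as the front edge goes up, stop at 1.4. Hinge line at the back, along the cubby's y axis. Lid about 0.55 kg, nearly free hinge: it falls shut from any angle when let go; some 2 to 3.5 N upwards at the handle lifts it.
- lid_hinge (a point): Middle of the lid's hinge line, at the rear edge of the lid's top face (140 mm above the work surface). The point turns with the lid; shut, its axes are those of the cubby. The lid reaches 226 mm forward (-x) of it, 138 mm to each side, is 16 mm thick (below the hinge line) and has a fascia at the front that hangs down to 45 mm below its top face.
- lid_bar (a point): Middle of the lid's steel bow handle: a round bar 10 mm thick, 128 mm long, parallel to the hinge line, 36 mm in front of the fascia and 16 mm below the lid's top face when shut (so 262 mm in front of the hinge line and 16 mm below it), held by a post at each end. Free space above, below and in front of it. Moves and turns with the lid.
- cup: Empty stainless steel cup, round and upright, 62 mm across, 80 mm high, wall 3 mm, its foot bevelled to 56 mm over the lowest 5 mm; about 0.13 kg. Origin: centre of its underside. It starts standing on the lid.
- tray: Bamboo tray, 220 (x) x 235 (y) x 18 mm high, floor and rim 6 mm thick, fixed on the cubby's top. Origin: centre of its underside. The three coasters lie in it.
- coaster_a: Round white ceramic coaster, 66 mm outside, 8 mm high, loose on the tray; recess 52 mm across and 4 mm deep (its floor 4 mm above the underside). Origin: centre of its underside.
- coaster_b: Round white ceramic coaster, 81 mm outside, 8 mm high, loose on the tray; recess 67 mm across and 4 mm deep (its floor 4 mm above the underside). Origin: centre of its underside.
- coaster_c: Round white ceramic coaster, 98 mm outside, 8 mm high, loose on the tray; recess 84 mm across and 4 mm deep (its floor 4 mm above the underside). Origin: centre of its underside.
- pill_pot: Bystander: small blue silicone pill pot, 44 mm across the rim, 26 mm high, on the cubby's top right of the tray, behind the thermometer. Origin: centre of its underside.
- thermometer: Bystander: white digital thermometer, about 135 x 22 x 12 mm, lying on the cubby's top right of the tray, towards the front. Origin: underside, below the middle of its 85 mm body; its tip points along its x axis.
Not all that is in view belongs to the job. What is shaped like the coaster_b but black is not meant.

How it is judged (in metres and radians):
On the way, in this order (a step that is already met when the one before it is completed fails the run):
1. the cup stands in the recess of the fitting coaster, let go, with the lid still shut (horizontal distance between cup and coaster_b below 0.008 m and z of cup in the frame of coaster_b between 0.001 and 0.0065 m and angle between each of cup, coaster_b's own z axis and vertical below 0.06 rad and z of coaster_b in the frame of tray below 0.009 m and linear speed of cup below 0.03 m/s and value of joint lid below 0.06 rad and contact force between the fingers and cup below 0.05 N), for 0.2 s.
2. the fingers hold the lid open at 50 degrees (value of joint lid between 0.751 and 0.995 rad and contact force between the fingers and lid above 0.4 N), for 0.3 s.
At the end, for the whole second after the job is handed in: The fingers hold the lid steady at 50 degrees, within 7 degrees (0.751 to 0.995 rad), with nothing else carrying it, while the cup stands upright and at rest in the recess of the fitting coaster (centres within 8 mm, its foot on the recess floor), that coaster lying on the tray (all of step 2 and velocity of joint lid between -0.08 and 0.08 rad/s and horizontal distance between cup and coaster_b below 0.008 m and z of cup in the frame of coaster_b between 0.001 and 0.0065 m and angle between each of cup, coaster_b's own z axis and vertical below 0.06 rad and z of coaster_b in the frame of tray below 0.009 m and linear speed of cup below 0.03 m/s and contact force between lid and cup below 0.05 N and contact force between lid and pill_pot below 0.05 N and contact force between lid and thermometer below 0.05 N and contact force between lid and coaster_a below 0.05 N and contact force between lid and coaster_b below 0.05 N and contact force between lid and coaster_c below 0.05 N); the arm keeps its last pose, push and grip.
It fails at once if the cup is tipped over (more than 35 degrees) (angle between cup's own z axis and vertical above 0.61 rad).
It fails at once if the pill pot, the thermometer or one of the other coasters is moved by more than 25 mm (distance of any of pill_pot, thermometer, coaster_a, coaster_c from where it was at the start of the episode above 0.025 m).
It also fails if it takes over 61 s, if anything falls off the work surface, if the arm or the gripper's body presses on something with over 40 N, if the wrist force passes 120 N, or if a joint passes its speed limit or range.

## Robot

A 6-joint arm with a two-finger parallel gripper is mounted at the origin on the work surface. World frame = base frame: x ahead of the robot, y to its left, z up, the work surface at z = 0. Lengths are in mm, angles in degrees, forces in N, time in s.
With the tool pointing down it reaches from about 200 to 875 mm from the base axis. Payload 3.4 kg.
Tool frame: the origin (TCP) lies between the finger pads; the fingertips stand 14 mm ahead of it and the grasp point (between the pads) lies 5 mm behind it; x points along the fingers, y is the direction in which the jaws open and shut, and the axes are right-handed (so a half turn about x gives the same grasp; the last joint's range is limited). The gripper opens to 94 mm and grips with 3 to 60 N. Pads are 16 mm wide; open, the fingers measure 119 mm over their backs; the gripper's body (75 mm by 177 mm) begins 78 mm behind the grasp point.
Start: joints at [-74.083, 15.808, 86.224, -0, 77.962, -6.933], TCP at [223.282, -529.914, 219.493] pointing down, gripper open.
Joint ranges: [-165.64, 165.64], [-43.16, 119.46], [12.63, 154.43], [-67.54, 247.53], [6.08, 155.33], [-154.97, 154.97]. Speed limits (degrees/s): [147.25, 147.25, 180, 180, 180, 180].

## Interface

Orientations are given as a 3x3 rotation matrix whose columns are the frame's x, y, z axes.
In Python, from plant import * gives the robot as it stands. Calls block until the motion is done:
- reach(position, orientation): joint-space move of the TCP to a pose.
- line_to(position, v=150, rot=None, threshold=None): straight line of the TCP; rot=None keeps the orientation; v is the mean speed in mm/s. With threshold (N) it stops when the force on the tool has changed by that much, and returns True; else False.
- movej(angles): joint-space move.
- move_gripper(opening, f_grip=None): finger opening in mm; f_grip is the grip in N (None keeps the last); returns when the fingers have stopped.
- wait(seconds).
- inverse_kinematics(position, orientation): joint angles nearest the present ones, or None.
- observe(): the state.
- camera(name): name is "scene" or "top" or "wrist"; returns (picture, depth): 480x640x3 uint8, red, green, blue; 480x640 float32, mm along the optical axis (not along the pixel's ray), 0 where there is no reading.
- get_calibration(name): a dict with "fx", "fy", "cx", "cy" (pixels), "rvec" (rotation vector, rad) and "tvec" (3), from world to camera coordinates, as OpenCV has them; the wrist camera has in their place "mount" (4x4, takes a point from camera to tool coordinates, whose origin is the TCP and whose axes are the tool frame's). Camera axes: x right, y down, z forward; pixel columns grow to the right and rows downward; lengths in mm; the calibration is good to about 2 mm. A picture is of the moment at which its call begins: read the wrist's pose just before it. get_calibration takes no time and is no camera call.
A pose or a line that the arm cannot do raises Unreachable and nothing moves.
- close_job(): hands the job in, once; it reports no verdict.
The state is a dict: "time_s": time; "q": joint angles; "joint_velocities": joint speeds; "effort": joint torques, N m; "ee_pos": TCP position; "tcp_rot": TCP orientation; "force": force on the tool from outside, world axes, zero at the start; "ft_torque": the same for the moment, N m; "width": finger opening in mm.
Only numpy, scipy, OpenCV 4.12 (cv2) and the standard library are available. Lean on these libraries where they do the work, as an engineer would, in place of code of your own. Each camera call takes 0.05 s, during which the arm holds its last target. There are 200 camera calls.

## Working session

There is one attempt and no reset: what is moved stays moved. The work goes in short steps, each a Python script; the robot and the scene stay as the last script left them, time stands still between calls to the robot, and variables do not carry over. Pictures are saved under pics/ and viewed, about 8 in all and at most 12, crops included, and the job is handed in when it is done.

```bash
mkdir -p pics; ls
python3 - <<'E'
from plant import *
import cv2,numpy as np
for n in ("scene","top"):
    p,d=camera(n); cv2.imwrite(f"pics/{n}0.png",p[:,:,::-1]); np.save(f"pics/{n}0.npy",d); c=get_calibration(n); print(n,c)
print(get_calibration("wrist")); print(observe())
E
```

```text
pics
scene {'fx': 587.1039270797635, 'fy': 587.1039270797635, 'cx': 321.38187718842687, 'cy': 246.57413596117496, 'rvec': array([ 1.84137313,  1.79001041, -0.64865888]), 'tvec': array([  -2.71916814, -400.29089866, 1688.20878196])}
top {'fx': 458.2440052861481, 'fy': 458.2440052861481, 'cx': 327.86618037004723, 'cy': 240.59127962192917, 'rvec': array([ 2.13549582, -2.19092621,  0.11365319]), 'tvec': array([ 27.85061494, 607.35421515, 807.87382914])}
{'fx': 408.2443468609556, 'fy': 408.2443468609556, 'cx': 312.7362734741563, 'cy': 236.82402378653896, 'mount': array([[-4.68592960e-04, -2.33747929e-01,  9.72297118e-01,
        -1.65031803e+02],
       [ 9.99999880e-01, -2.51043742e-04,  4.21591241e-04,
        -7.40801025e-01],
       [ 1.45543027e-04,  9.72297199e-01,  2.33748019e-01,
        -6.74383976e+01],
       [ 0.00000000e+00,  0.00000000e+00,  0.00000000e+00,
         1.00000000e+00]])}
{'time_s': 0.1, 'q': array([-7.40808434e+01,  1.58443874e+01,  8.62864973e+01,  3.51927255e-04,
        7.79649200e+01, -6.93357838e+00]), 'joint_velocities': array([-0.02218602, -0.0858619 , -0.20885426,  0.0808396 ,  0.06103881,
        0.02222555]), 'effort': array([ 1.69609044e-03, -4.05454803e+01, -2.37780958e+01,  7.04892981e-02,
        2.99574668e-02, -5.02351133e-05]), 'ee_pos': array([ 223.16271178, -529.39216773,  218.69760312]), 'tcp_rot': array([[-4.52849649e-04,  3.88362344e-01, -9.21506639e-01],
       [ 1.60962802e-03, -9.21505256e-01, -3.88362552e-01],
       [-9.99998602e-01, -1.65915275e-03, -2.07815579e-04]]), 'force': array([-0.89893909, -0.40941154,  0.14089557]), 'ft_torque': array([0.03315417, 0.04411955, 0.02601577]), 'width': 93.99135542511645}
```

View pics/top0.png

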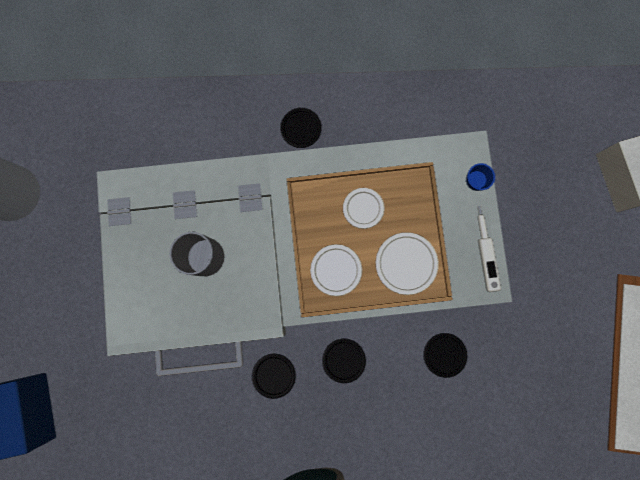

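View pics/scene0.png

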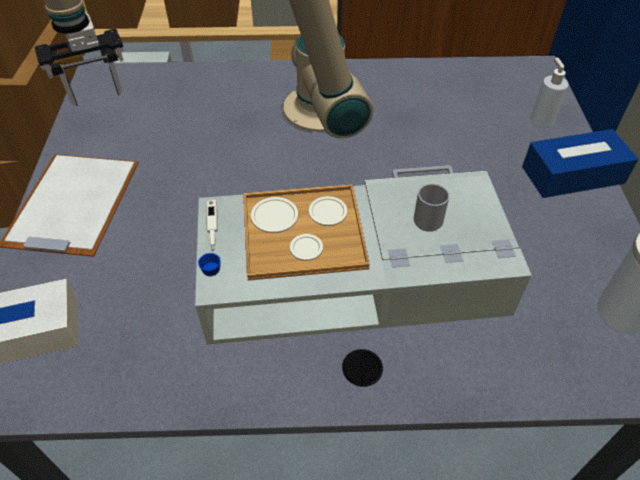

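The top view shows the cup at about (197,254) on the lid and the bar at (158,374)–(241,367). There are three white coasters: small at (363,208), medium at (336,270) and large at (407,263). The medium one should be coaster_b. The black discs at (301,127), (274,376), (344,360) and (445,355) are decoys. Next I measure sizes and view an enlarged crop.

```bash
cat > h.py <<'E'
import cv2,numpy as np
from plant import *
def pose(n,st=None):
    c=get_calibration(n)
    K=np.array([[c["fx"],0,c["cx"]],[0,c["fy"],c["cy"]],[0,0,1]])
    if n=="wrist":
        T=np.eye(4);T[:3,:3]=st["tcp_rot"];T[:3,3]=st["ee_pos"];T=T@c["mount"]; return K,T[:3,:3],T[:3,3]
    R=cv2.Rodrigues(np.array(c["rvec"]))[0]; return K,R.T,-R.T@np.array(c["tvec"])
def ray(n,uv,z,st=None):
    K,R,o=pose(n,st); uv=np.atleast_2d(uv).astype(float)
    d=(R@np.linalg.inv(K)@np.c_[uv,np.ones(len(uv))].T).T
    return o+d*((z-o[2])/d[:,2])[:,None]
def cloud(n,d,st=None):
    K,R,o=pose(n,st); v,u=np.mgrid[:480,:640]
    p=np.stack([(u-K[0,2])/K[0,0]*d,(v-K[1,2])/K[1,1]*d,d],-1)
    return p@R.T+o
E
python3 - <<'E'
from h import *
p=cv2.imread("pics/top0.png"); d=np.load("pics/top0.npy"); P=cloud("top",d)
print("cam",pose("top")[2])
hsv=cv2.cvtColor(p,cv2.COLOR_BGR2HSV)
# coasters: non-brown inside the tray
m=((hsv[...,1]<60)).astype(np.uint8)*255; roi=np.zeros_like(m); cv2.fillConvexPoly(roi,np.array([[296,186],[430,172],[443,293],[306,308]]),255)
m=cv2.morphologyEx(m&roi,cv2.MORPH_OPEN,np.ones((3,3)))
for c in cv2.findContours(m,cv2.RETR_EXTERNAL,cv2.CHAIN_APPROX_NONE)[0]:
    if cv2.contourArea(c)<300: continue
    w=ray("top",c[:,0,:],154)[:,:2]; (x,y),r=cv2.minEnclosingCircle(w.astype(np.float32)); A=cv2.contourArea(w.astype(np.float32))
    print("coaster px",c[:,0].mean(0),"xy",x,y,w.mean(0),"dia",2*r,2*np.sqrt(A/np.pi))
# cup by depth
s=np.zeros((480,640),bool); s[215:300,150:250]=1
q=P[s&(P[...,2]>212)&(P[...,2]<230)]; print("rim n",len(q),q.min(0),q.max(0))
for uv in ((120,300),(400,180),(190,340),(465,220)): print(uv,P[uv[1],uv[0]])
bar=P[350:380,150:250]; bm=(bar[...,2]>105)&(bar[...,2]<136); print("bar",bm.sum()); 
print("corners lid/cubby", ray("top",[[108,355],[282,336],[98,172],[487,131],[511,301],[101,212],[271,195]],140).round(0))
print("bar ends",ray("top",[[158,374],[241,367]],124).round(1))
cv2.imwrite("pics/crop.png",np.hstack([cv2.resize(p[160:320,285:455],None,fx=2.4,fy=2.4),cv2.resize(p[220:380,140:290],None,fx=2.4,fy=2.4)]))
E
```

```text
cam [516.28844939  10.02003544 869.28750086]
coaster px [335.74482759 269.73103448] xy 548.872802734375 0.8332626819610596 [548.74488824   0.83442898] dia 80.71533966064453 79.26265978882715
coaster px [406.51704545 263.11363636] xy 556.4304809570312 -109.82306671142578 [ 556.2895928 -109.8340427] dia 98.03536987304688 96.19794588976312
coaster px [363.2        207.76521739] xy 645.606689453125 -45.22641372680664 [645.49074628 -45.24643562] dia 65.91702270507812 64.35941156186463
rim n 422 [544.71459946 176.57904586 212.02129012] [605.02366478 237.97092908 224.71576366]
(120, 300) [510.1611664  342.72076717 141.11936977]
(400, 180) [ 689.9821932  -106.18029419  148.52396601]
(190, 340) [445.4297067  231.04715766 142.62514956]
(465, 220) [ 623.95047413 -209.5155052   138.45611221]
bar 754
corners lid/cubby [[ 425.  360.  140.]
 [ 448.   88.  140.]
 [ 718.  384.  140.]
 [ 770. -254.  140.]
 [ 493. -274.  140.]
 [ 652.  377.  140.]
 [ 673.  102.  140.]]
bar ends [[391.8 287.2 124. ]
 [399.4 155.2 124. ]]
```

View pics/crop.png

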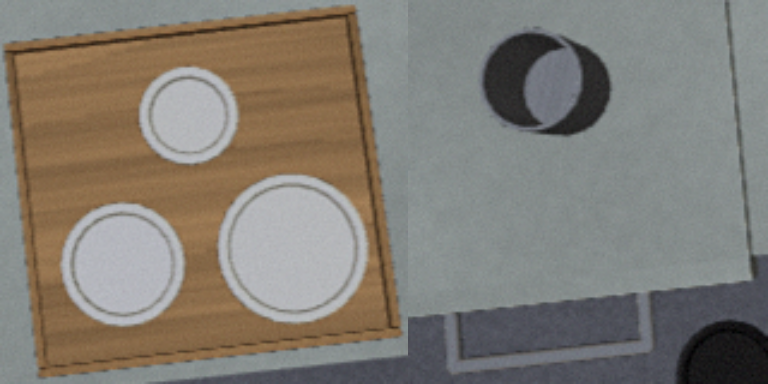

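The crop confirms three coasters of 66, 81 and 98 mm. The medium one, at (549,1) mm with a measured 80.7 mm diameter, is coaster_b. The cup rim centre is at about (575,207). Next I check both from the wrist camera.

```bash
python3 - <<'E'
from h import *
R=np.array([[0,0,-1],[0,-1,0],[-1,0,0]],float)
reach([500,1,350],R); wait(0.3)
for nm,pos in (("wc",[549,1,340]),("wk",[575,207,340])):
    line_to(pos,v=200); wait(0.3); st=observe(); p,d=camera("wrist"); p=p[:,:,::-1].copy(); cv2.imwrite(f"pics/{nm}.png",p); P=cloud("wrist",d,st)
    print(st["time_s"],st["ee_pos"])
    if nm=="wc":
        hsv=cv2.cvtColor(p,cv2.COLOR_BGR2HSV); m=((hsv[...,1]<60)*255).astype(np.uint8); m=cv2.morphologyEx(m,cv2.MORPH_OPEN,np.ones((5,5)))
        for c in cv2.findContours(m,cv2.RETR_LIST,cv2.CHAIN_APPROX_NONE)[0]:
            if cv2.contourArea(c)<3000: continue
            w=ray("wrist",c[:,0],154,st)[:,:2].astype(np.float32); (x,y),r=cv2.minEnclosingCircle(w); print("c",x,y,2*r,2*np.sqrt(cv2.contourArea(w)/np.pi))
    else:
        q=P[(P[...,2]>213)&(P[...,2]<228)&(np.hypot(P[...,0]-575,P[...,1]-207)<45)]; print(len(q),q.min(0),q.max(0),(q.min(0)+q.max(0))/2)
E
python3 -c "
import cv2,numpy as np
cv2.imwrite('pics/w2.png',np.hstack([cv2.resize(cv2.imread('pics/%s.png'%n),(400,300)) for n in('wc','wk')]))"
```

```text
3.2917 [548.40474027   1.05533225 340.63261096]
c 549.5432739257812 1.6252561807632446 80.34065246582031 79.36374391153765
c 557.0918579101562 -108.4118881225586 97.83622741699219 96.5259113011989
c 646.1444091796875 -44.08982849121094 65.383056640625 64.38098863227694
c 597.3860473632812 -50.25373077392578 322.91571044921875 258.22874911376675
c 523.3764038085938 -3.881192684173584 634.6166381835938 519.4076594390484
4.8333 [575.0416179  206.27937247 340.18653061]
1335 [545.10718214 177.72819911 213.03283965] [606.58942561 239.15205521 221.76180861] [575.84830387 208.44012716 217.39732413]
```

View pics/w2.png

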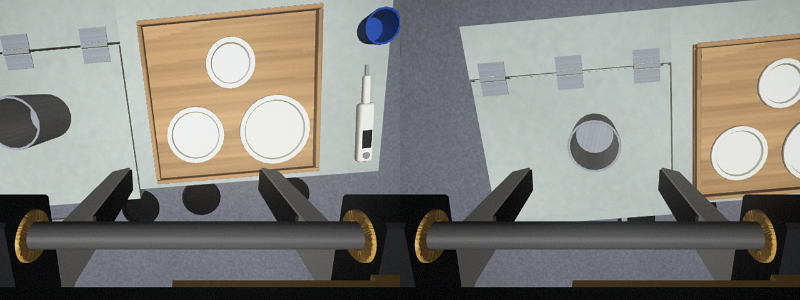

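The wrist-camera measurements agree with the top view to within about 1.5 mm. The left picture shows the tray with the target coaster at (195,135), and the right one shows the cup at (595,142). Next is the pick and place.

Run:
```python
from h import *
line_to([575.6,208,250],v=150); line_to([575.6,208,190],v=80)
print(move_gripper(50,12),observe()["width"],observe()["ee_pos"])
line_to([575.6,208,192],v=20); line_to([575.6,208,260],v=100); line_to([549.3,1.3,260],v=180)
wait(.4); s=observe(); print("w",s["width"],s["ee_pos"],s["force"])
line_to([549.3,1.3,208],v=60); wait(.2); print(observe()["ee_pos"])
print(line_to([549.3,1.3,197.5],v=15,threshold=2.5)); s=observe(); print(s["ee_pos"],s["force"],s["time_s"])
```

```text
False 61.38958659606138 [575.63261912 207.93711352 190.14006194]
w 61.21388715543035 [549.34164139   1.64984914 259.95255014] [ 0.46795591  0.67655273 -1.47355789]
[549.52447695   1.28438438 208.42972485]
True
[549.16606145   1.13878066 199.98289033] [-0.28563464  0.48745511  3.62743881] 11.6917
```

The cup touched down at TCP z = 200.0, which matches the recess floor. I release it and check.

Run:
```python
from h import *
move_gripper(90); wait(.3); line_to([549.3,1.3,300],v=120); line_to([520,1,360],v=150); wait(.3)
st=observe(); p,d=camera("wrist"); cv2.imwrite("pics/w3.png",p[:,:,::-1]); P=cloud("wrist",d,st)
q=P[(P[...,2]>222)&(P[...,2]<242)&(np.hypot(P[...,0]-549,P[...,1]-1)<45)]; print("rim",len(q),(q.min(0)+q.max(0))/2,np.percentile(q[:,2],[10,50,90]))
p,d=camera("top"); cv2.imwrite("pics/top3.png",p[:,:,::-1]); P=cloud("top",d)
hsv=cv2.cvtColor(p[:,:,::-1].copy(),cv2.COLOR_BGR2HSV)
print(st["time_s"],st["ee_pos"])
# bar from clean first top picture
im=cv2.cvtColor(cv2.imread("pics/top0.png"),cv2.COLOR_BGR2GRAY)
for u in (170,185,200,215,230): 
    col=im[345:385,u].astype(int); print(u,list(col))
# IK candidates
x=np.array([.9965,.084,0]); y=np.array([-.084,.9965,0]); H=np.array([662.5,239.5,140]); 
for p0 in (0,15,30,40):
  r=[]
  for th in range(0,55,10):
    t=np.radians(th); a=np.radians(p0+th)
    B=H+x*(-262*np.cos(t)-16*np.sin(t))+np.array([0,0,1])*(262*np.sin(t)-16*np.cos(t))
    tx=np.cos(a)*x-np.sin(a)*np.array([0,0,1])
    for s in (1,-1):
      ty=s*(np.sin(a)*x+np.cos(a)*np.array([0,0,1])); R=np.c_[tx,ty,np.cross(tx,ty)]
      q=inverse_kinematics(B+5*tx,R); r.append(None if q is None else np.round(q).astype(int).tolist())
  print(p0,r[::2]); print("   ",r[1::2])
```

```text
rim 1285 [549.23722482   1.88862212 226.8658357 ] [225.55237297 229.34730137 230.46676089]
14.5083 [519.97232466   1.00930243 359.02710363]
170 [np.int64(139), np.int64(135), np.int64(139), np.int64(141), np.int64(69), np.int64(72), np.int64(79), np.int64(78), np.int64(79), np.int64(81), np.int64(86), np.int64(89), np.int64(79), np.int64(84), np.int64(80), np.int64(82), np.int64(83), np.int64(78), np.int64(73), np.int64(78), np.int64(81), np.int64(78), np.int64(77), np.int64(60), np.int64(105), np.int64(118), np.int64(117), np.int64(120), np.int64(112), np.int64(89), np.int64(81), np.int64(78), np.int64(83), np.int64(81), np.int64(81), np.int64(79), np.int64(86), np.int64(83), np.int64(82), np.int64(81)]
185 [np.int64(143), np.int64(140), np.int64(112), np.int64(85), np.int64(81), np.int64(82), np.int64(85), np.int64(82), np.int64(80), np.int64(85), np.int64(85), np.int64(80), np.int64(79), np.int64(80), np.int64(82), np.int64(82), np.int64(84), np.int64(80), np.int64(82), np.int64(77), np.int64(75), np.int64(55), np.int64(93), np.int64(118), np.int64(114), np.int64(119), np.int64(11
[... 2121 characters left out ...]
 -9, 125, -43, 30, 61], [28, -8, 112, -18, 45, 32], [23, -3, 98, -8, 61, 20]]
    [None, [50, 13, 153, 231, 56, -12], None, [34, -9, 125, -43, 30, -119], [28, -8, 112, -18, 45, -148], None]
30 [None, None, [34, -7, 127, -39, 29, 58], [27, -7, 114, -16, 46, 31], [23, -2, 101, -7, 63, 20], [19, 4, 87, -3, 79, 15]]
    [[47, 18, 154, 226, 54, -7], None, [34, -7, 127, -39, 29, -122], [27, -7, 114, -16, 46, -149], None, None]
40 [[41, 6, 145, 242, 31, 147], [35, -4, 133, -52, 24, 73], [29, -6, 120, -18, 40, 35], [24, -3, 107, -8, 57, 22], [20, 2, 94, -3, 74, 16], [17, 10, 80, 0, 91, 13]]
    [[41, 6, 145, 242, 31, -33], [35, -4, 133, -52, 24, -107], [29, -6, 120, -18, 40, -145], None, None, None]
```

View pics/w3.png

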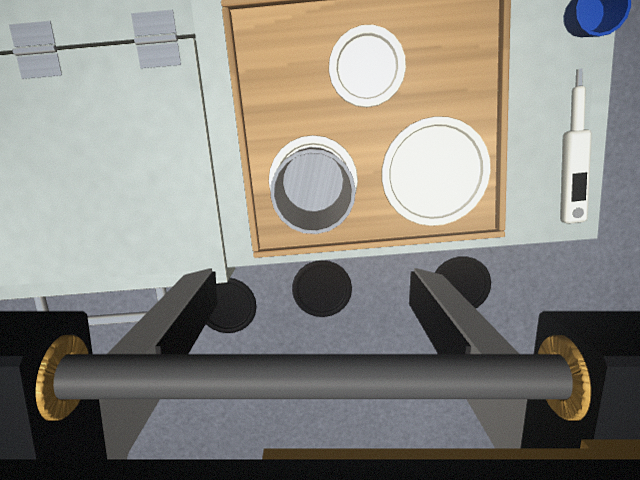

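The rim is at z ≈ 230 and its centre is within about 1 mm of the coaster's, so the cup is seated and upright. Next I locate the bar line and check the IK for tool pitch choices.

```bash
cat >> h.py <<'E'
b=ray("top",[[170,371],[185,369.7],[200,368],[215,366.5],[230,365]],124)
f=np.polyfit(b[:,1],b[:,0],1)
e=ray("top",[[158,373],[241,366]],124)[:,1].mean()
y=np.array([f[0],1,0]);y/=np.linalg.norm(y); x=np.array([y[1],-y[0],0]); z=np.array([0,0,1.])
B0=np.array([np.polyval(f,e),e,124]); H=B0+262*x; H[2]=140
def grip(th,pitch,back=0):
    """TCP pose with the bar 2 mm ahead of the TCP... tool pitched down, lid at th (deg)"""
    t,a=np.radians([th,pitch])
    B=H+x*(-262*np.cos(t)-16*np.sin(t))+z*(262*np.sin(t)-16*np.cos(t))
    tx=np.cos(a)*x-np.sin(a)*z; ty=np.sin(a)*x+np.cos(a)*z
    return B+(1-back)*tx, np.c_[tx,ty,np.cross(tx,ty)]
E
python3 - <<'E'
from h import *
print("bar",B0,"H",H,"yaw",np.degrees(np.arctan2(x[1],x[0])),b.round(1).tolist())
h=ray("top",[[101,212],[271,195]],140); print("hinge px dist to bar",(h-B0)@x, "lid front", (ray("top",[[108,355],[282,336]],140)-B0)@x)
for ps,pe in ((50,50),(55,55),(60,60),(65,65),(55,75),(70,70)):
    print(ps,pe,[None if (q:=inverse_kinematics(*grip(t,ps+(pe-ps)*t/50))) is None else q.round().astype(int).tolist() for t in (0,10,30,50)],
     inverse_kinematics(*grip(0,ps,90)))
E
```

```text
bar [399.32638527 221.22565997 124.        ] H [660.60318844 240.67899203 140.        ] yaw 4.258093485706512 [[396.0, 268.2, 124.0], [397.4, 244.3, 124.0], [399.4, 220.5, 124.0], [401.2, 196.6, 124.0], [402.9, 172.7, 124.0]]
hinge px dist to bar [263.72685179 263.90242194] lid front [36.21141296 38.38032963]
50 50 [None, [36, -4, 132, -52, 26, 75], [33, -9, 121, -32, 36, 50], [29, -8, 110, -23, 44, 36]] [ 44.96752558 -10.20130238 132.50281761 -47.28091841  34.79469893
  75.03751071]
55 55 [[33, 0, 133, -49, 22, 71], [33, -4, 129, -35, 29, 56], [31, -8, 117, -23, 41, 40], [27, -7, 106, -17, 50, 30]] [ 39.82548544 -10.24627898 128.28850932 -33.52160846  37.16559692
  58.1885195 ]
60 60 [[31, 0, 130, -31, 26, 52], [31, -4, 125, -24, 34, 43], [29, -7, 114, -16, 47, 33], [25, -5, 102, -12, 56, 25]] [ 35.38449544  -9.38459404 124.12348107 -23.05000563  41.3098549
  45.33280502]
65 65 [[28, 1, 126, -19, 31, 39], [28, -2, 121, -16, 39, 34], [27, -5, 110, -12, 52, 28], [23, -3, 98, -9, 62, 22]] [ 31.62196078  -7.8283016  120.0070055  -15.56101378  46.39462875
  36.00116969]
55 75 [[33, 0, 133, -49, 22, 71], [31, -4, 126, -26, 33, 46], [26, -4, 109, -10, 55, 26], [21, 2, 90, -4, 74, 17]] [ 39.82548544 -10.24627898 128.28850932 -33.52160846  37.16559692
  58.1885195 ]
70 70 [[26, 2, 122, -12, 37, 31], [26, -1, 118, -10, 45, 28], [25, -3, 107, -8, 58, 24], [22, -1, 94, -6, 68, 19]] [ 28.46721471  -5.74382044 115.94023296 -10.26788922  51.88948619
  29.28315647]
```

Bar, hinge and lid front edge agree with the given sizes to within 2 mm. I go to a pre-grasp pose and take one look from the wrist camera.

Run:
```python
from h import *
line_to([400,120,360],v=200); move_gripper(24)
reach(*grip(0,65,90)); wait(.4); st=observe(); print(st["time_s"],st["ee_pos"],grip(0,65,90)[0],st["width"],st["force"])
p,d=camera("wrist"); p=p[:,:,::-1].copy()
K,R,o=pose("wrist",st)
for s in (-64,0,64):
    c=K@R.T@(B0+s*y-o); cv2.circle(p,tuple(int(v) for v in c[:2]/c[2]),4,(0,0,255),1)
cv2.imwrite("pics/w4.png",p)
```

```text
18.1 [362.29697123 218.30725375 204.85896833] [361.81718296 218.43291695 204.66139305] 24.400925490376036 [ 0.09687337 -0.36246903 -0.48272114]
```

View pics/w4.png

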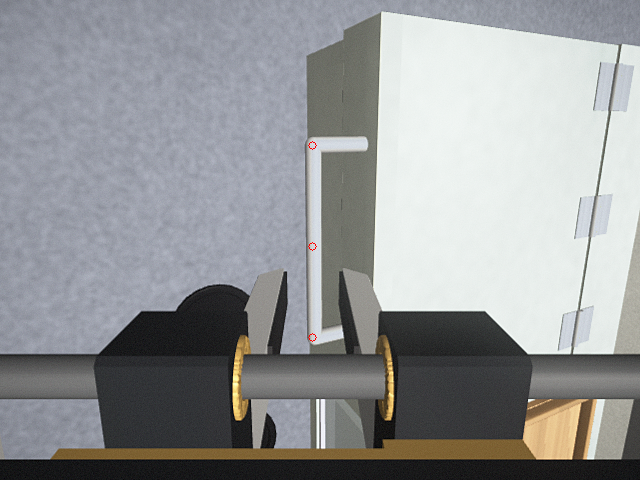

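The predicted bar points, (312,145), (312,246) and (312,337), lie on the handle, which is between the fingers. I slide in, grip and lift along the arc.

Run:
```python
from h import *
print(line_to(grip(0,65)[0],v=60,threshold=8)); s=observe(); print(s["ee_pos"],grip(0,65)[0],s["force"])
move_gripper(4,15); wait(.2); s=observe(); print("w",s["width"],s["force"],s["time_s"])
if 8<s["width"]<13:
    for t in range(5,51,5):
        line_to(*[grip(t,65)[0]],v=60); s=observe(); print(t,s["width"].round(1),s["force"].round(1),(s["ee_pos"]-grip(t,65)[0]).round(1),round(s["time_s"],1))
        if np.linalg.norm(s["force"])>35 or s["width"]<8: print("stop"); break
wait(.8); s=observe(); print(s["force"],s["width"],s["time_s"],s["joint_velocities"].round(2))
for n in ("top","scene","wrist"): p,d=camera(n); cv2.imwrite(f"pics/{n}5.png",p[:,:,::-1]); np.save(f"pics/{n}5.npy",d)
a,c=[cv2.imread(f"pics/{n}5.png") for n in("top","scene")]
cv2.imwrite("pics/v5.png",np.hstack([cv2.resize(a,(400,300)),cv2.resize(c,(400,300))]))
for n in ("top","scene","wrist"):
    P=cloud(n,np.load(f"pics/{n}5.npy"),s)-H; lx,ly=P@x,P@y
    m=(lx<-40)&(lx>-140)&(np.abs(ly)<110)&(P[...,2]>20)&(P[...,2]<300); ang=np.degrees(np.arctan2(P[...,2],-lx))[m]
    print(n,m.sum(),np.percentile(ang,[10,25,50,75,90]) if m.sum() else None)
```

```text
False
[399.85402278 221.39763611 123.45147966] [399.74783698 221.2570391  123.09369221] [-0.27278959  0.90442128  1.08966833]
w 9.15175846866842 [ 3.62239578 -1.40145468  2.86573523] 20.3833Traceback (most recent call last):
  File "<stdin>", line 6, in <module>
AttributeError: 'float' object has no attribute 'round'
```

The bar is gripped (width 9.2 mm). The script stopped on a print error after the first 5° step, so I continue from 10°.

Run:
```python
from h import *
s=observe(); print(s["force"],s["width"],s["time_s"])
for t in range(10,51,5):
    line_to(grip(t,65)[0],v=60); s=observe(); print(t,round(s["width"],1),s["force"].round(1),(s["ee_pos"]-grip(t,65)[0]).round(1),round(s["time_s"],1))
    if np.linalg.norm(s["force"])>35 or s["width"]<8: print("stop"); break
wait(.8); s=observe(); print(s["force"],s["width"],s["time_s"],s["joint_velocities"].round(2))
for n in ("top","scene","wrist"): p,d=camera(n); cv2.imwrite(f"pics/{n}5.png",p[:,:,::-1]); np.save(f"pics/{n}5.npy",d)
a,c=[cv2.imread(f"pics/{n}5.png") for n in("top","scene")]
cv2.imwrite("pics/v5.png",np.hstack([cv2.resize(a,(400,300)),cv2.resize(c,(400,300))]))
for n in ("top","scene","wrist"):
    P=cloud(n,np.load(f"pics/{n}5.npy"),s)-H; lx,ly=P@x,P@y
    m=(lx<-40)&(lx>-140)&(np.abs(ly)<110)&(P[...,2]>20)&(P[...,2]<300); ang=np.degrees(np.arctan2(P[...,2],-lx))[m]
    print(n,m.sum(),np.percentile(ang,[10,25,50,75,90]) if m.sum() else None)
    if n=="top":
        P=P+H; q=P[(P[...,2]>222)&(P[...,2]<240)&(np.hypot(P[...,0]-549,P[...,1]-1)<45)]; print("rim",len(q),(q.min(0)+q.max(0))/2,np.median(q[:,2]))
```

```text
[ 6.18628309 -0.29205991 -3.2684588 ] 9.591418950521533 20.9167
10 9.6 [ 6.2 -0.  -3.4] [ 0.3  0.2 -0.3] 21.4
15 9.4 [ 5.   1.4 -3.4] [-0.1  0.2 -0.6] 22.0
20 9.4 [ 2.9  2.7 -4. ] [-0.7  0.1 -0.8] 22.5
25 9.4 [-2.7  3.9 -1.7] [-1.   0.1 -0.3] 23.1
30 9.7 [-5.4  3.7 -1.2] [-1.8  0.1 -0.6] 23.6
35 9.4 [-8.4  4.1  0.8] [-2.5  0.1 -0.7] 24.1
40 9.7 [-9.9  1.8  3.7] [-2.7 -0.1 -0.4] 24.6
45 9.3 [-8.7  2.   4.2] [-2.3 -0.1  0.3] 25.2
50 9.7 [-6.9  2.8  4. ] [-1.4  0.   0.9] 25.7
[-7.09908841  2.74447216  3.82042008] 9.493616873302084 26.5167 [ 0.02 -0.02 -0.03  0.03  0.01  0.02]
top 10293 [49.72587582 49.88018391 50.06604996 50.30850543 50.61848656]
rim 318 [548.43079183   1.32339495 228.05160024] 231.0202310953233
scene 8799 [48.49263117 49.08384507 49.6870669  50.29396419 50.93089907]
wrist 6130 [49.41889183 49.47136492 49.54640909 49.63121585 49.72306836]
```

View pics/v5.png

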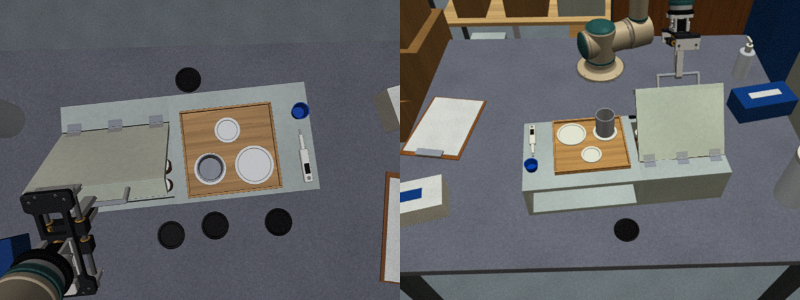

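The lid is at about 50° in all three cameras. It is held and still, and the cup is standing in coaster_b (small picture, left half, about (210,168)). I hand the job in.

```bash
python3 -c "
from plant import *
s=observe();print(s['force'],s['width'],s['time_s']);print(close_job())"
```

```text
[-7.4203067   2.22869715  4.79998117] 9.210746293469585 26.6667
the job is handed in; nothing more can be done
None
```

I took the cup off the shut lid, stood it upright in the 81 mm white coaster (coaster_b) and let go. Then I gripped the lid's bar, lifted it along its arc, and handed in at 26.7 s while still holding it. `close_job()` reports no verdict, so what follows rests on my own checks.

- **Lid:** the three cameras put the angle at 50.1°, 49.7° and 49.5°. The fingers were closed on the bar at about 9.5 mm with about 9 N at the tool, and the arm was at rest.
- **Cup:** the rim centre was within about 1 mm of the coaster's centre. The rim height was about 230 mm, as expected with the foot on the recess floor.
- **Other items:** the other coasters, the pill pot and the thermometer looked unmoved in the last picture, but I did not measure them again.
- **Hiccups:** one script stopped on a print error after the first 5° of the lift; the grip held and I carried on from there. The arm lagged the planned arc by up to 2.8 mm on the way, with forces of at most about 11 N.

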